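Draw out the dust box's filter tray with a pull hook

ROBOT

A 6-joint arm with a two-finger parallel gripper is mounted at the origin on a cart in front of the work surface, level with it; the furniture and walls round the work are solid. World frame = base frame: x ahead of the robot, y to its left, z up, the work surface at z = 0. Lengths are in mm, angles in rad, forces in N, time in s.
With the tool pointing down it reaches from about 250 to 775 mm from the base axis. Payload 4 kg.
Tool frame: the origin (TCP) lies at the very end of the fingers, on their centre line; the grasp point (between the pads) lies 19 mm behind it; z points along the fingers, y is the line along which they close (so a half turn about z gives the same grasp; the last joint's range is limited). The gripper opens to 94 mm and grips with 3 to 60 N. Pads are 16 mm wide; open, the fingers measure 119 mm over their backs; the gripper's body (75 mm by 177 mm) begins 78 mm behind the grasp point.
Start: joints at [1.027, 0.087, 1.371, -0, 1.684, -0.103], TCP at [234.679, 497.444, 166.806] pointing down, gripper open.
Joint ranges: [-3.1, 3.1], [-0.76, 2.03], [0.27, 2.55], [-1.08, 4.22], [0.17, 2.65], [-2.57, 2.57]. Speed limits (rad/s): [2.79, 2.79, 3.14, 3.14, 3.14, 3.14].

INTERFACE

Orientations are given as a unit quaternion [x, y, z, w].
In Python, from plant import r, read_camera gives the robot as it stands.
- The arm moves only by the tool move_arm, never from a script. Its argument "increments" is a list of rows, each an object with "translation": the shift along the tool's x, y, z in units of 60 mm (1.0 is 60 mm), a list of three; "delta_rot": the turn, a rotation vector about the tool's x, y, z in rad, a list of three; "claw": the finger opening in mm, from 0 to 94. A call has 1 to 10 rows; each row shifts and turns the commanded pose from where the row before left it, along the tool's axes as they then stand; what a row does not reach is not made up. A row lasts 1/8 s, in which the tool goes at most 62.5 mm and 10.7 degrees, less where a joint would pass 70% of its speed; a pose out of reach is approached as far as the arm can. A call is refused whole if a number of a shift passes 1 or a number of a turn 0.188, either way. A call with a gripper value outside its range is refused whole. The fingers move at their own pace and stop on an object; the grip force is fixed at half the most. Time passes only in rows, so rows that do not move let the fingers close. It gives the time, the measured TCP pose, the force, the opening and the grip force at its end, in the units of the state.
- r.state(): the state, without advancing time (a new reading comes with each control period).
- read_camera(name): name is "side" or "top" or "wrist"; returns a dict with "image" (420x560x3 uint8, red, green, blue), "range_z" (420x560 float32, mm along the optical axis (not along the pixel's ray), 0 where there is no reading), "mtx" (3x3 intrinsics, pixels), "extrinsics" (4x4, takes a point from world to camera coordinates); the wrist camera has in their place "mount" (4x4, takes a point from camera to tool coordinates, whose origin is the TCP and whose axes are the flange's). Camera axes: x right, y down, z forward; pixel columns grow to the right and rows downward; lengths in mm; the calibration is good to about 2 mm. The wrist camera is an equidistant fisheye: a pixel r from the principal point sees the ray r / f radians off the axis. A picture is of the moment at which its call begins: read the wrist's pose just before it.
- r.finish_job(): hands the job in; it is judged then, once.
The state is a dict: "time": time; "q": joint angles; "dq": joint speeds; "effort": joint torques, N m; "tool_pos": TCP position; "orientation": TCP orientation; "force": force on the tool from outside, world axes, zero at the start; "moment": the same for the moment, N m; "opening": opening from 0.0 (shut) to 1.0 (fully open); "grip_force": force on a finger pad.
Only numpy, scipy, OpenCV 4.12 (cv2) and the standard library are available. Lean on these libraries where they do the work, as an engineer would, in place of code of your own. Each camera call takes 0.05 s, during which the arm holds its last target. There are 200 camera calls.

TASK

Take the red-handled pull hook from its wooden rest, drop its tip into the finger hole of the filter tray at the front of the blue dust box, and draw the tray out gently until you feel it press firmly on the rubber end buffer hidden inside, never pulling harder than 20 N. Leave the tray out against the buffer and lay the hook back in both notches of its rest as it lay before. Touch the box and tray with the hook only, and leave the other things where they are.

Things in the scene. Friction and masses are not known exactly. Their poses are not given: they have to be found in the camera images.
- hook: Loose pull hook, about 90 g. Origin: middle of the handle, a red flat-sided bar 90 (along x) x 18 (y) x 24 (z) mm. +x runs to the front: a steel rod 7 mm thick leaves the handle's front end at mid height, runs to x = 85 mm and there turns straight down (-z). It is gripped from above across the 18 mm, at the middle of the handle.
- hook_tip (a point): Lowest point of the hook's down-turned end, at (85, 0, -41.5) mm in the hook's frame; the end is a 7 mm round rod with a round point.
- hook_rest: Light wooden rest, fixed; origin on the bench under the handle's middle, x along the hook. Base 130 x 64 x 12 mm (x -57 to 73 mm) with two notched posts that carry the hook level, its origin at (0, 0, 58) mm here (x up to 3 mm off at the start), its end hanging down in front of the base. The handle is free for fingers between the posts (x -29 to 56 mm).
- dust_box: Blue steel dust box with a grille on top, fixed, 200 (x) x 170 (y) x 94 (z) mm; origin at the centre of its underside, front face at x = -100 mm. The tray slides out along the box's own -x. The tray's front panel is 156 mm wide and rises 13 mm above the tongue.
- filter_tray: Aluminium filter tray in the front of the dust box; slides along the box's x axis, drag about 3 N. Origin: centre of its finger hole at the tongue's upper face, at (-132, 0, 44) mm in the box's frame when shut (starts 0 to 10 mm further out); same axes as the box. Hole: round, 12.5 mm, right through the 6 mm tongue (50 mm wide, from x = -20 mm to the front panel at 26 mm).
- end_buffer (a joint): Squeeze (m) of the spring-backed rubber buffer hidden in the box: 0 while the tray is clear of it; 2.5 N/mm up to 0.005, then solid. It sits on an adjustable stop: the tray meets it 53 to 88 mm out from shut, a place that is not measured, only felt. When the pull ends it pushes the tray back until the drag holds it, still squeezed about 1 mm.
- wax_tin: Loose bystander: round green and white tin, 77 mm across, 32 mm high; origin under its centre.
- sanding_block: Loose bystander: brown cork sanding block, 89 x 100 x 32 mm; origin under its centre.
- tape_roll: Loose bystander: roll of blue tape lying flat, 101 mm across, 24 mm high; origin under its centre.
- rear_notch (a point): Middle of the rear post's notch floor, at (-36, 0, 46) mm in the rest's frame; it carries the handle. Post 14 mm long, 38 mm wide; the notch is 26 mm wide between cheeks that rise to 61 mm.
- front_notch (a point): Middle of the front post's notch floor, at (62, 0, 54.5) mm in the rest's frame; it carries the rod. Post 12 mm long, 27 mm wide; the notch is 15 mm wide between cheeks that rise to 67.5 mm.
Mind the look-alikes: they are no part of the job. Several things have the shape of the hook; the one meant has the colours described above.

How it is judged:
By the outcome, as a careful person would: the job done as asked, in the order asked, and still so for the second after the job is handed in, with the robot touching nothing.
It also fails if it takes over 56 s, if anything falls off the work surface, if the arm or the gripper's body presses on something with over 40 N, if the wrist force passes 120 N, or if a joint passes its speed limit or range.

## Working session

There is one attempt and no reset: what is moved stays moved. The work goes in short steps, Python scripts to look and compute and a tool call to move; the robot and the scene stay as the last step left them, time stands still between calls to the robot, and variables do not carry over. Pictures are saved under pics/ and viewed, at most 10 in all, crops included, and the job is handed in when it is done.

Besides the shell and the picture viewer there is one more tool, called after ">>>" as name(argument=value, ...) on one line, values as JSON. move_arm: Moves the arm, as the interface text tells. Its arguments: {"type":"object","properties":{"increments":{"type":"array"}},"required":["increments"]}

```bash
mkdir -p pics; ls; python3 - <<'E'
from plant import r, read_camera
import cv2,numpy as np
print(r.state())
for n in ("side","top"):
    c=read_camera(n); cv2.imwrite(f"pics/{n}0.png",cv2.cvtColor(c["image"],cv2.COLOR_RGB2BGR)); np.savez(f"{n}0.npz",**c)
    print(n,c["mtx"].tolist(),np.round(c["extrinsics"],3).tolist(),(c["range_z"]>0).mean())
E
```

```text
pics
{'time': 0.0, 'q': array([ 1.02688166e+00,  8.79304542e-02,  1.37226014e+00, -3.87679866e-05,
        1.68360884e+00, -1.03091664e-01]), 'dq': array([ 0.00184873, -0.0005749 , -0.00077892, -0.00100374,  0.00078623,
        0.00087466]), 'effort': array([ 7.48373805e-04, -3.40182352e+01, -3.02433765e+01,  7.19364057e-02,
        3.31623084e-02, -1.69021309e-04]), 'tool_pos': array([234.35372329, 496.85822492, 165.61472042]), 'orientation': array([ 2.18633165e-01,  9.75806498e-01, -1.05228042e-03, -3.32493427e-04]), 'force': array([-0.03330407, -0.94285092, -0.91620254]), 'moment': array([-0.00664488, -0.00876174,  0.05172985]), 'grip_force': 0.0, 'opening': 0.9976764877427697}
side [[444.2610062180461, 0.0, 277.9443632346321], [0.0, 444.2610062180461, 218.65713643771215], [0.0, 0.0, 1.0]] [[0.994, -0.109, 0.0, -558.123], [-0.065, -0.595, -0.801, 118.704], [0.088, 0.796, -0.598, 1348.392], [0.0, 0.0, 0.0, 1.0]] 0.9960416666666667
top [[443.71512358367517, 0.0, 275.8472963472035], [0.0, 443.71512358367517, 212.27830479279922], [0.0, 0.0, 1.0]] [[0.018, -1.0, -0.009, 38.155], [-0.989, -0.016, -0.148, 580.44], [0.147, 0.011, -0.989, 1333.93], [0.0, 0.0, 0.0, 1.0]] 0.9962414965986395
```

View pics/side0.png

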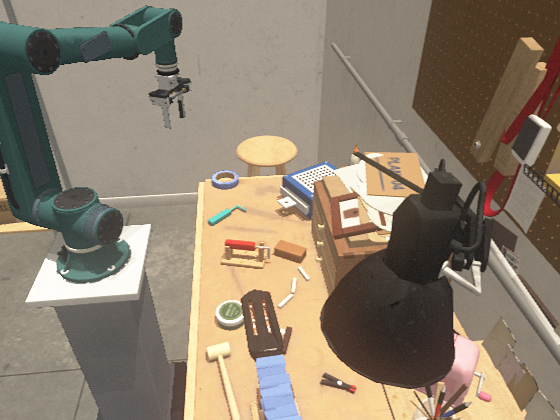

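View pics/top0.png

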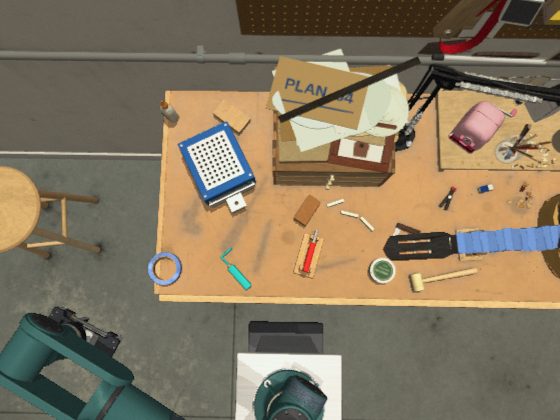

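Side view: the red hook lies in its rest at about (240,252). Top view: the red hook and rest are at (310,255), the teal-handled hook on the bench is at (236,270), the box is at (217,160) and the tongue with its hole is at (236,202).

Things that could be taken for the hook (top view):
- red-handled hook in the rest (310,255): chosen, since it has the red handle and steel rod and lies in the rest
- teal hook (236,270): wrong colour
- red/black pliers (450,197): wrong shape

```bash
cat > h.py <<'E'
import numpy as np,cv2
def load(n): return dict(np.load(n+"0.npz"))
def ray(c,uv):
    E=c["extrinsics"];R=E[:3,:3];o=-R.T@E[:3,3]
    d=R.T@np.linalg.inv(c["mtx"])@np.array([uv[0],uv[1],1.]);return o,d
def onz(c,uv,z):
    o,d=ray(c,uv);return o+d*(z-o[2])/d[2]
def dep(c,uv):
    o,d=ray(c,uv);return o+d*c["range_z"][int(round(uv[1])),int(round(uv[0]))]
def tri(rays):
    A=np.zeros((3,3));b=np.zeros(3)
    for o,d in rays:
        d=d/np.linalg.norm(d);P=np.eye(3)-np.outer(d,d);A+=P;b+=P@o
    p=np.linalg.solve(A,b);return p,[float(np.linalg.norm(np.cross(p-o,d/np.linalg.norm(d)))) for o,d in rays]
def mask(im,name):
    h=cv2.cvtColor(im,cv2.COLOR_RGB2HSV).astype(int);H,S,V=h[...,0],h[...,1],h[...,2]
    return {"red":((H<6)|(H>172))&(S>170)&(V>110),"blue":(H>100)&(H<118)&(S>150)&(V>60)}[name].astype(np.uint8)
def blobs(m,n=4):
    k,l,s,c=cv2.connectedComponentsWithStats(m);o=np.argsort(-s[1:,4])[:n]+1
    return [(int(s[i,4]),c[i].round(1).tolist(),(l==i)) for i in o]
E
python3 - <<'E'
from h import *
t,s=load("top"),load("side")
for n,c in(("top",t),("side",s)):
  for k in("red","blue"):
    for a,ce,m in blobs(mask(c["image"],k)):
      v,u=np.nonzero(m);P=np.array([dep(c,(x,y)) for x,y in zip(u,v)])
      print(n,k,a,ce,P.mean(0).round(),"z90",np.percentile(P[:,2],[10,90]).round(), cv2.minAreaRect(P[:,:2].astype(np.float32)))
def crop(c,x,y,w,h,f):
  return cv2.resize(cv2.cvtColor(c["image"][y:y+h,x:x+w],cv2.COLOR_RGB2BGR),None,fx=f,fy=f,interpolation=cv2.INTER_CUBIC)
a=crop(t,170,110,160,180,3.3);b=crop(s,200,155,150,120,1.8)
o=np.zeros((a.shape[0],800,3),np.uint8);o[:a.shape[0],:a.shape[1]]=a;o[:b.shape[0],a.shape[1]:a.shape[1]+b.shape[1]]=b[:, :800-a.shape[1]]
cv2.imwrite("pics/crop1.png",o)
E
```

```text
top red 210 [452.1, 47.9] [ 942. -380.  387.] z90 [371. 387.] ((677.932861328125, -168.7060089111328), (57.22001266479492, 721.78857421875), 51.749305725097656)
top red 164 [308.7, 257.1] [441. -53.  77.] z90 [65. 73.] ((417.85711669921875, -33.47520446777344), (46.52875900268555, 147.84642028808594), 49.45444869995117)
top red 11 [453.3, 188.5] [ 670. -517.   10.] z90 [ 7. 14.] ((670.6626586914062, -517.616455078125), (13.179176330566406, 9.43128490447998), 62.13898849487305)
top red 6 [455.5, 137.5] [ 810. -495.   98.] z90 [ 97. 100.] ((810.4448852539062, -495.35150146484375), (17.027671813964844, 0.26163816452026367), 53.66042709350586)
top blue 1273 [216.9, 163.5] [719. 229.  96.] z90 [88. 95.] ((593.594482421875, 164.9254608154297), (506.7544860839844, 165.44158935546875), 26.96463394165039)
top blue 36 [483.8, 188.4] [ 672. -613.   12.] z90 [ 8. 16.] ((672.078125, -612.3470458984375), (15.636564254760742, 25.511600494384766), 16.092374801635742)
top blue 3 [323.3, 94.3] [863. -76. 284.] z90 [281. 287.] ((862.3063354492188, -75.84724426269531), (2.457336902618408, 6.159518241882324), 83.24018096923828)
top blue 1 [307.0, 89.0] [878. -32. 282.] z90 [282. 282.] ((878.1511840820312, -32.12149429321289), (0.0, 0.0), 0.0)
side red 192 [488.7, 203.6] [ 951. -374.  387.] z90 [373. 400.] ((716.00537109375, -710.5520629882812), (891.05517578125, 31.20123291015625), 54.46706008911133)
side red 120 [239.7, 243.0] [442. -61.  69.] z90 [65. 72.] ((441.8514099121094, -60.301815032958984), (18.439870834350586, 85.37557983398438), 78.40876007080078)
side red 18 [503.3, 137.6] [ 941. -365.  531.] z90 [527. 536.] ((940.9508666992188, -367.2178955078125), (13.006308555603027, 3.639259099960327), 78.53900146484375)
side red 15 [436.8, 411.7] [ 778. -663.  141.] z90 [134. 147.] ((778.1832885742188, -663.0731201171875), (8.85972785949707, 3.5138916969299316), 54.32168960571289)
```

View pics/crop1.png

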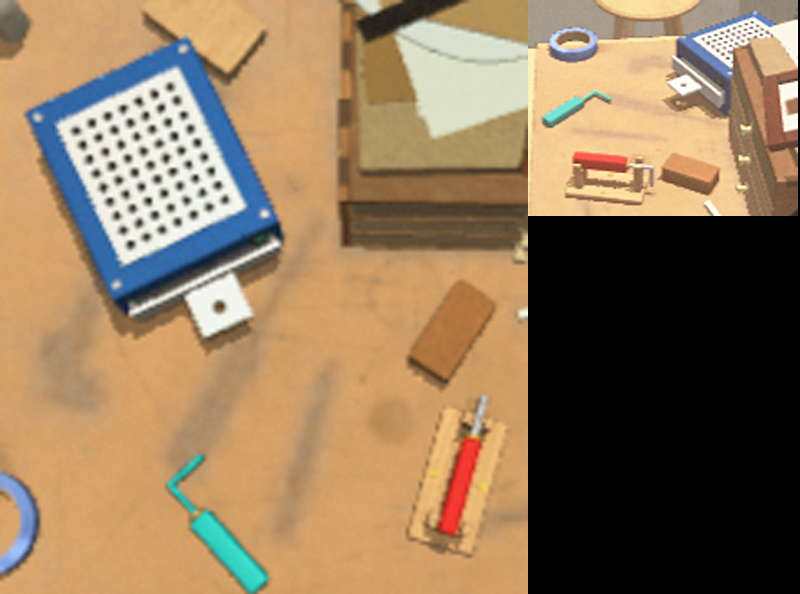

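The crop shows the red handle from (447,533) to (470,440) in its rest, with the rod pointing away from the robot. The hole is at (219,307) and the teal decoy at (228,545).

```bash
cat >> h.py <<'E'
def ends(m):
    v,u=np.nonzero(m);p=np.c_[u,v].astype(float);c=p.mean(0);w=np.linalg.svd(p-c,full_matrices=False)[2][0]
    return c,w
E
python3 - <<'E'
from h import *
t,s=load("top"),load("side")
mt=[m for a,c,m in blobs(mask(t["image"],"red")) if abs(c[0]-308)<5][0]
ms=[m for a,c,m in blobs(mask(s["image"],"red")) if abs(c[0]-240)<5][0]
ct,wt=ends(mt)
print("handle tri",tri([ray(t,ct),ray(s,ends(ms)[0])]))
for z in(58,70):
  a,b=onz(t,ct-wt*12,z),onz(t,ct+wt*12,z);d=a-b;d*=np.sign(d[0]);print(z,onz(t,ct,z).round(1),"yaw",np.degrees(np.arctan2(d[1],d[0])))
# hole: darkest near
def dark(c,u,v,r=5):
  g=cv2.cvtColor(c["image"],cv2.COLOR_RGB2GRAY)[v-r:v+r+1,u-r:u+r+1].astype(float);w=np.clip(170-g,0,None);yy,xx=np.mgrid[-r:r+1,-r:r+1]
  return (w*xx).sum()/w.sum()+u,(w*yy).sum()/w.sum()+v,g.astype(int)
ht=dark(t,236,203,3);hs=dark(s,286,202,3)
print(ht[:2],hs[:2]);print(ht[2]);print(hs[2])
print("hole",onz(t,ht[:2],44),onz(s,hs[:2],44),tri([ray(t,ht[:2]),ray(s,hs[:2])]))
# box top screws in the crop
for u,v in((36,117),(182,47),(264,213),(116,285)):
  print(onz(t,(170+u/3.3-.35,110+v/3.3-.35),94).round(1),dep(t,(170+u/3.3,110+v/3.3)).round(1))
E
```

```text
handle tri (array([442.19375974, -53.73346166,  62.85765432]), [0.2117568645716434, 0.21175686457150222])
58 [442.2 -54.1  58. ] yaw -15.435434122756043
70 [441.6 -53.3  70. ] yaw -15.435434122756035
(np.float64(236.03980099502488), np.float64(202.42951907131012)) (np.float64(285.97872340425533), np.float64(202.0))
[[243 242 236 233 237 241 243]
 [243 232 164 116 159 227 242]
 [243 191  99  76  78 187 237]
 [242 190 100  90 100 187 237]
 [243 221 159 135 161 225 241]
 [243 244 234 221 237 243 243]
 [244 244 243 243 243 243 243]]
[[255 254 254 254 253 253 254]
 [253 254 255 255 255 254 253]
 [253 245 216 198 208 248 253]
 [254 233 146 122 148 242 253]
 [254 253 246 233 248 254 253]
 [255 254 253 254 254 254 254]
 [249 255 255 254 255 255 250]]
hole [608.60007498 172.44837103  44.        ] [607.47207418 169.28535364  44.        ] (array([608.44775406, 172.68185983,  41.71967638]), [0.5330016234028128, 0.5330016234026238])
[775.4 342.8  94. ] [774.5 341.9  93.3]
[845.  209.5  94. ] [842.4 207.8  98.4]
[687.4 128.7  94. ] [687.2 127.9  90.7]
[618.2 262.   94. ] [617.6 261.4  91.1]
```

>>> move_arm(increments=[{"translation": [-0.5,-0.49,0],"delta_rot": [0,0,0],"claw": 60},{"translation": [-0.5,-0.49,0],"delta_rot": [0,0,0],"claw": 60},{"translation": [-0.5,-0.49,0],"delta_rot": [0,0,0],"claw": 60},{"translation": [-0.5,-0.49,0],"delta_rot": [0,0,0],"claw": 60},{"translation": [-0.5,-0.49,0],"delta_rot": [0,0,0],"claw": 60},{"translation": [-0.5,-0.49,0],"delta_rot": [0,0,0],"claw": 60},{"translation": [-0.5,-0.49,0],"delta_rot": [0,0,0],"claw": 60},{"translation": [-0.5,-0.49,0],"delta_rot": [0,0,0],"claw": 60},{"translation": [-0.5,-0.49,0],"delta_rot": [0,0,0],"claw": 60},{"translation": [-0.5,-0.49,0],"delta_rot": [0,0,0],"claw": 60}])

```text
time: 1.35
tool_pos: [380.6, 102.2, 166.4]
orientation: [0.219, 0.976, 0.0, -0.0]
force: [0.8, 0.3, 0.5]
opening: 0.641
grip_force: 0.0
```

>>> move_arm(increments=[{"translation": [-0.5,-0.48,0],"delta_rot": [0,0,0],"claw": 60},{"translation": [-0.5,-0.48,0],"delta_rot": [0,0,0],"claw": 60},{"translation": [-0.5,-0.48,0],"delta_rot": [0,0,0],"claw": 60},{"translation": [-0.5,-0.48,0],"delta_rot": [0,0,0],"claw": 60},{"translation": [0,0,0],"delta_rot": [0,0,-0.172],"claw": 60},{"translation": [0,0,0],"delta_rot": [0,0,0],"claw": 60},{"translation": [0,0,0],"delta_rot": [0,0,0],"claw": 60}])

```text
time: 2.22
tool_pos: [439.7, -51.5, 166.5]
orientation: [0.135, 0.991, 0.0, -0.0]
force: [-0.4, 0.3, -0.3]
opening: 0.635
grip_force: 0.0
```

```bash
cat >> h.py <<'E'
from scipy.spatial.transform import Rotation as Ro
def wray(c,st,uv):
    K=c["mtx"];x=(uv[0]-K[0,2])/K[0,0];y=(uv[1]-K[1,2])/K[1,1];r=np.hypot(x,y)+1e-9
    d=np.array([np.sin(r)*x/r,np.sin(r)*y/r,np.cos(r)]);R=Ro.from_quat(st["orientation"]).as_matrix();M=c["mount"]
    return st["tool_pos"]+R@M[:3,3],R@M[:3,:3]@d
def wpix(c,st,P):
    R=Ro.from_quat(st["orientation"]).as_matrix();M=c["mount"];p=M[:3,:3].T@(R.T@(np.array(P)-st["tool_pos"])-M[:3,3])
    a=np.arctan2(np.hypot(p[0],p[1]),p[2]);h=np.hypot(p[0],p[1]);K=c["mtx"]
    return K[0,2]+K[0,0]*a*p[0]/h,K[1,2]+K[1,1]*a*p[1]/h
def hit(o,d,z): return o+d*(z-o[2])/d[2]
def shot(tag):
    from plant import r,read_camera
    st=r.state();c=read_camera("wrist");np.savez(f"w{tag}.npz",**c,**{k:st[k] for k in("tool_pos","orientation")})
    cv2.imwrite(f"pics/w{tag}.png",cv2.cvtColor(c["image"],cv2.COLOR_RGB2BGR));return c,st
def yaw(st):
    y=Ro.from_quat(st["orientation"]).as_matrix();return np.degrees(np.arctan2(-y[1,0],-y[0,0])), y[:,2]
E
python3 - <<'E'
from h import *
c,st=shot("A")
print(st["time"],st["tool_pos"],yaw(st),st["force"],c["mtx"].tolist(),c["mount"].round(3).tolist())
print(wpix(c,st,(442,-53.7,70)))
for a,ce,m in blobs(mask(c["image"],"red"),3): print(a,ce)
E
```

```text
2.225 [439.70353717 -51.4742515  166.54645672] (np.float64(-15.501520953814875), array([-3.81931987e-04,  2.89634830e-04, -9.99999885e-01])) [-0.3572406   0.34119819 -0.25691323] [[325.19226210127806, 0.0, 276.1157157060705], [0.0, 325.19226210127806, 205.34413431927052], [0.0, 0.0, 1.0]] [[-0.0, -0.963, -0.269, 78.004], [1.0, -0.0, -0.0, 0.694], [0.0, -0.269, 0.963, -217.922], [0.0, 0.0, 0.0, 1.0]]
(np.float64(273.9438639414731), np.float64(198.45984895762572))
1402 [274.0, 197.4]
```

View pics/wA.png

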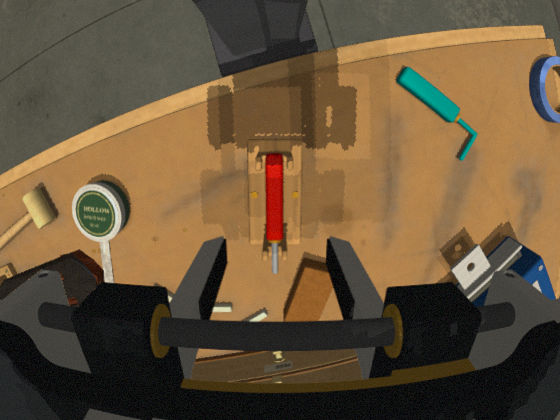

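The wrist view shows the hook at (274,197): handle v 154–241, rod end near v 272. The hole is at (472,267). The centroid lands within 1 px of the two-view prediction. Next I refine the handle and rod.

```bash
python3 - <<'E'
from h import *
c=dict(np.load("wA.npz"));st=c
m=blobs(mask(c["image"],"red"),1)[0][2]
v,u=np.nonzero(m)
P=np.array([hit(*wray(c,st,(x,y)),70) for x,y in zip(u,v)])
ce=P.mean(0);w=np.linalg.svd(P[:,:2]-ce[:2],full_matrices=False)[2][0];w*=np.sign(w[0])
s=(P[:,:2]-ce[:2])@w;n=(P[:,:2]-ce[:2])@np.array([-w[1],w[0]])
print(ce,"yaw",np.degrees(np.arctan2(w[1],w[0])),"s",np.percentile(s,[.5,99.5]),"n",np.percentile(n,[2,98]))
R=cv2.minAreaRect(P[:,:2].astype(np.float32));print(R)
t,sd=load("top"),load("side")
ms=[m for a,q,m in blobs(mask(sd["image"],"red")) if abs(q[0]-240)<5][0]
print(tri([wray(c,st,ends(m)[0]),ray(sd,ends(ms)[0])]))
g=cv2.cvtColor(c["image"],cv2.COLOR_RGB2GRAY)
print(g[236:282:3,262:290:2])
print(g[260:276,464:482])
h=(236.04,202.43)
for uv in((472,267),(472.5,267.5)):print(hit(*wray(c,st,uv),44),tri([wray(c,st,uv),ray(t,h)]))
E
```

```text
[441.37902236 -53.43759794  70.        ] yaw -15.29832438572474 s [-41.94147909  44.07228974] n [-7.98179848  7.96535145]
((441.9109191894531, -53.71739196777344), (16.579730987548828, 86.9830551147461), 74.50967407226562)
(array([442.50885616, -53.8448983 ,  63.00702465]), [0.10794113371438503, 0.10794113371434778])
[[138  67  48  58  68  63  61  68  76  65  52  56  99 132]
 [139  61  51  66  68  72  70  68  72  66  57  56 109 135]
 [141  57  49  61  96 121 141 125  93  65  55  55  98 156]
 [117  55  54  54  58 120 144 126  60  58  53  58  79 135]
 [105  52  55 100 129 113 147 125 115 127  56  53  75 140]
 [ 99  98  92  80 137 117 146 125 111 141  87 100  99 134]
 [111 134 131 122 162 124 163 146 133 161 110 137 123 135]
 [119 154 150 120 136 126 165 142 121 134 133 154 145 138]
 [127 143 139 135 135 138 166 148 116 137 136 143 135 135]
 [137 133 138 138 138 140 164 148 115 136 139 136 133 134]
 [138 136 138 135 139 125 161 148 119 138 138 133 137 135]
 [142 137 138 137 137 130 164 147 115 134 136 136 136 137]
 [137 140 137 137 135 131 162 151 128 136 137 134 133 136]
 [137 137 138 
[... 935 characters left out ...]
  86  97 120 158 194 200 202 196 195 193 194 194 194]
 [198 198 199 188 157 145 164 176 192 202 201 196 194 198 197 197 199 201]
 [195 193 199 196 191 189 196 197 203 199 195 196 193 194 200 197 203 199]
 [197 199 195 196 197 182 175 200 201 194 195 195 198 199 200 201 194 179]
 [196 197 193 193 204 195 196 199 195 193 195 197 197 199 196 198 167 128]
 [196 195 197 200 199 203 199 195 191 194 195 200 200 201 194 171 138  98]]
[609.5028755  174.75803933  44.        ] (array([607.70877784, 172.54016957,  47.03229291]), [0.5502987719027224, 0.5502987719027056])
[610.59850071 175.58546449  44.        ] (array([607.44161695, 172.30829761,  48.84697986]), [0.48891291141941046, 0.4889129114193911])
```

>>> move_arm(increments=[{"translation": [-0.13,0.68,0],"delta_rot": [0,0,0],"claw": 60},{"translation": [-0.13,0.68,0],"delta_rot": [0,0,0],"claw": 60},{"translation": [-0.13,0.68,0],"delta_rot": [0,0,0],"claw": 60},{"translation": [-0.13,0.68,0],"delta_rot": [0,0,0],"claw": 60},{"translation": [-0.13,0.68,0],"delta_rot": [0,0,-0.186],"claw": 60},{"translation": [0,0,0],"delta_rot": [0,0,-0.186],"claw": 60},{"translation": [0,0,0],"delta_rot": [0,0,-0.186],"claw": 60},{"translation": [0,0,0],"delta_rot": [0,0,-0.186],"claw": 60},{"translation": [0,0,0],"delta_rot": [0,0,0],"claw": 60},{"translation": [0,0,0],"delta_rot": [0,0,0],"claw": 60}])

```text
time: 3.52
tool_pos: [531.5, 134.8, 166.8]
orientation: [-0.234, 0.972, 0.0, 0.0]
force: [0.4, 0.2, -0.7]
opening: 0.641
grip_force: 0.0
```

```bash
python3 - <<'E'
from h import *
c,st=shot("B")
print(st["time"],st["tool_pos"],yaw(st))
print(wpix(c,st,(608.4,172.6,44)))
E
```

```text
3.525 [531.54249805 134.76504789 166.83196783] (np.float64(27.081181987224024), array([ 1.06229768e-04,  8.36047815e-05, -9.99999991e-01]))
(np.float64(274.877600251362), np.float64(261.96009472562775))
```

View pics/wB.png

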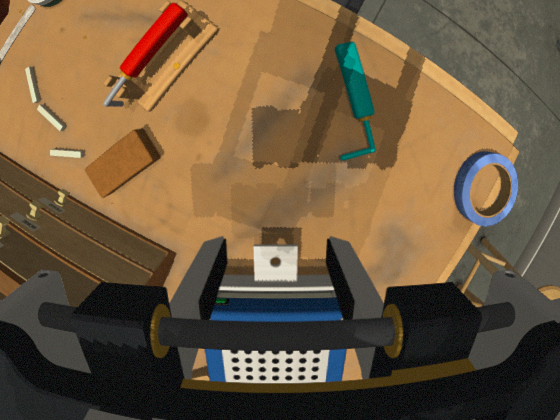

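Wrist view B shows the hole at (276,262) in the white tongue. The panel edge runs across at v≈278–290, and the teal hook at (355,90) is clear of the draw path.

```bash
python3 - <<'E'
from h import *
c=dict(np.load("wB.npz"));a=dict(np.load("wA.npz"))
g=cv2.cvtColor(c["image"],cv2.COLOR_RGB2GRAY)
print(g[254:272,267:287])
w=np.clip(150-g[255:270,268:285].astype(float),0,None);yy,xx=np.mgrid[255:270,268:285];uv=((w*xx).sum()/w.sum(),(w*yy).sum()/w.sum())
b=(g[255:270,268:285]<130).astype(np.uint8);print(uv,cv2.minEnclosingCircle(np.argwhere(b)[:,::-1].astype(np.float32)))
for z in(44,41):print("hole",z,hit(*wray(c,c,uv),z))
print(tri([wray(c,c,uv),wray(a,a,(471,266.6))]))
# panel top front edge: white under v 272..292
cols=list(range(226,330,8))
E=[]
for u in cols:
  col=g[268:300,u].astype(int);print(u,col[:28].tolist())
# tongue side edges
for v in(250,258,266,272):
  row=g[v,245:305].astype(int);d=np.diff(row);print(v,245+d.argmax()+.5,245+d.argmin()+.5)
E
```

```text
[[205 205 208 203 206 205 203 204 205 202 204 202 203 203 204 205 205 204
  205 201]
 [207 205 206 207 207 207 206 208 198 187 186 189 198 203 206 208 205 204
  204 206]
 [211 212 208 211 208 204 199 191 175 160 178 189 201 212 207 209 207 208
  209 212]
 [210 212 211 212 205 184 154 131 113 114 133 162 192 209 210 212 208 212
  212 208]
 [208 208 209 200 164 119  84  73  66  66  73  98 146 190 210 207 207 206
  211 208]
 [211 208 198 161 107  68  65  56  62  60  62  71  95 156 202 207 206 204
  204 208]
 [219 216 193 134  72  61  61  63  62  63  61  62  68 120 185 207 205 205
  207 207]
 [221 218 192 125  71  62  58  65  67  60  65  62  66 118 177 212 216 208
  208 208]
 [220 217 188 119  67  62  61  61  67  63  61  65  71 121 185 214 222 218
  213 207]
 [222 222 208 137  76  63  64  64  64  62  64  67  81 135 197 220 219 217
  219 219]
 [221 220 212 163  99  74  71  71  68  70  75  77 105 154 204 218 219 219
  219 218]
 [220 219 217 200 142 111  82  82  83  82  81 107 141 187 215 218 218 216
  215 218]
 [218 216 219 215 192 167 143 132 124 120 133 157 190 215 220 217 221 219
  219 
[... 1735 characters left out ...]
4, 69, 88, 88]
290 [222, 220, 222, 217, 217, 217, 215, 219, 220, 221, 219, 216, 175, 116, 82, 82, 78, 78, 96, 163, 219, 222, 200, 94, 49, 66, 85, 88]
298 [65, 63, 71, 70, 64, 63, 68, 76, 85, 80, 79, 79, 80, 77, 81, 75, 81, 78, 98, 170, 218, 223, 186, 92, 53, 74, 89, 89]
306 [66, 67, 67, 61, 60, 63, 66, 74, 83, 81, 82, 77, 80, 79, 79, 79, 81, 82, 105, 177, 217, 220, 179, 80, 52, 76, 87, 86]
314 [61, 65, 63, 68, 61, 65, 68, 76, 80, 83, 75, 80, 82, 77, 83, 82, 82, 77, 117, 184, 218, 216, 158, 73, 54, 84, 86, 89]
322 [65, 60, 63, 60, 61, 64, 70, 77, 81, 82, 81, 83, 76, 73, 79, 80, 80, 81, 131, 192, 220, 211, 144, 68, 57, 87, 89, 88]
250 253.5 297.5
258 253.5 297.5
266 253.5 296.5
272 253.5 296.5
```

>>> move_arm(increments=[{"translation": [0,0,0],"delta_rot": [0,0,0.186],"claw": 60},{"translation": [0,0,0],"delta_rot": [0,0,0.186],"claw": 60},{"translation": [0,0,0],"delta_rot": [0,0,0.186],"claw": 60},{"translation": [0,0,0],"delta_rot": [0,0,0.186],"claw": 60},{"translation": [0.12,-0.685,0],"delta_rot": [0,0,0],"claw": 60},{"translation": [0.12,-0.685,0],"delta_rot": [0,0,0],"claw": 60},{"translation": [0.12,-0.685,0],"delta_rot": [0,0,0],"claw": 60},{"translation": [0.12,-0.685,0],"delta_rot": [0,0,0],"claw": 60},{"translation": [0.12,-0.685,0],"delta_rot": [0,0,0],"claw": 60},{"translation": [0,0,0],"delta_rot": [0,0,0],"claw": 60}])

```text
time: 4.82
tool_pos: [441.7, -55.8, 167.1]
orientation: [0.137, 0.991, -0.0, 0.0]
force: [0.5, 0.7, 1.0]
opening: 0.638
grip_force: 0.0
```

>>> move_arm(increments=[{"translation": [0,0,0.5],"delta_rot": [0,0,0],"claw": 60},{"translation": [0,0,0.5],"delta_rot": [0,0,0],"claw": 60},{"translation": [0,0,0],"delta_rot": [0,0,0],"claw": 60},{"translation": [0,0,0],"delta_rot": [0,0,0],"claw": 60}])

```text
time: 5.32
tool_pos: [443.3, -53.6, 107.9]
orientation: [0.134, 0.991, 0.0, 0.001]
force: [0.0, 0.2, 1.0]
opening: 0.638
grip_force: 0.0
```

>>> move_arm(increments=[{"translation": [0,0,0.4],"delta_rot": [0,0,0],"claw": 60},{"translation": [0,0,0.4],"delta_rot": [0,0,0],"claw": 60},{"translation": [0,0,0.35],"delta_rot": [0,0,0],"claw": 60},{"translation": [0,0,0],"delta_rot": [0,0,0],"claw": 60}])

```text
time: 5.82
tool_pos: [442.3, -53.7, 37.8]
orientation: [0.134, 0.991, 0.0, -0.0]
force: [-0.1, -0.7, 0.7]
opening: 0.641
grip_force: 0.0
```

>>> move_arm(increments=[{"translation": [0,0,0],"delta_rot": [0,0,0],"claw": 25},{"translation": [0,0,0],"delta_rot": [0,0,0],"claw": 18},{"translation": [0,0,0],"delta_rot": [0,0,0],"claw": 5},{"translation": [0,0,0],"delta_rot": [0,0,0],"claw": 5},{"translation": [0,0,0],"delta_rot": [0,0,0],"claw": 5}])

```text
time: 6.45
tool_pos: [442.5, -54.1, 37.9]
orientation: [0.134, 0.991, 0.0, 0.0]
force: [-0.2, 0.4, -0.2]
opening: 0.141
grip_force: 0.0
```

```bash
python3 - <<'E'
from plant import r
from h import *
s=r.state();print(s["time"],s["tool_pos"],yaw(s),s["force"],s["opening"]*94,s["grip_force"],s["q"])
E
```

```text
6.45 [442.4711179  -54.08625436  37.86162958] (np.float64(-15.404149434156356), array([ 1.98572131e-04,  3.84967518e-05, -9.99999980e-01])) [-0.21425638  0.41670866 -0.24317416] 13.281832975809976 0.0 [-2.49025879e-01 -8.37862378e-02  1.80159936e+00  8.71922558e-05
  1.42359658e+00 -1.55098187e+00]
```

```bash
python3 - <<'E'
from h import *
from plant import read_camera
c,st=shot("C")
print(st["opening"]*94,st["grip_force"],st["time"]);
s=read_camera("side")["image"][205:305,185:325];s=cv2.resize(cv2.cvtColor(s,cv2.COLOR_RGB2BGR),(560,400),interpolation=cv2.INTER_CUBIC)
w=cv2.cvtColor(c["image"][130:370,170:380],cv2.COLOR_RGB2BGR)
o=np.zeros((400,780,3),np.uint8);o[:,:560]=s;o[:240,565:775]=w;cv2.imwrite("pics/C2.png",o)
E
```

```text
13.281832975809976 0.0 6.45
```

View pics/C2.png

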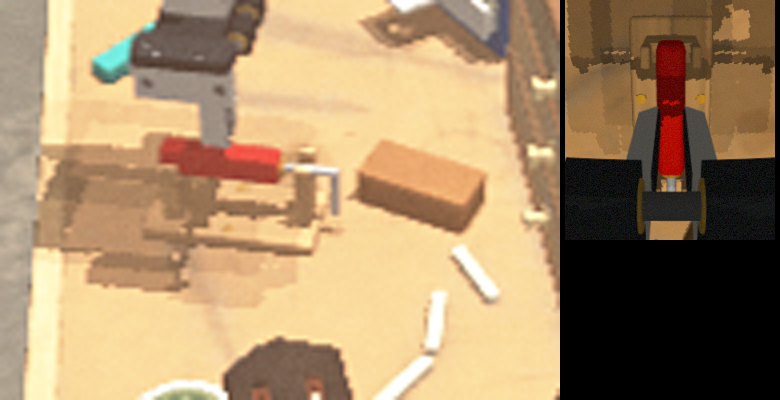

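The fingers straddle the red handle (side 220,150; wrist 670,110), but no grip force shows yet. I'll let them close.

>>> move_arm(increments=[{"translation": [0,0,0],"delta_rot": [0,0,0],"claw": 0},{"translation": [0,0,0],"delta_rot": [0,0,0],"claw": 0},{"translation": [0,0,0],"delta_rot": [0,0,0],"claw": 0}])

```text
time: 6.92
tool_pos: [442.4, -54.1, 37.7]
orientation: [0.134, 0.991, 0.0, -0.0]
force: [-0.0, -0.8, -0.1]
opening: 0.004
grip_force: 0.0
```

```bash
python3 - <<'E'
from h import *
from plant import r,read_camera
s=load("side");E,K=s["extrinsics"],s["mtx"]
for P in((442.4,-54,38),(442.4,-54,70),(442.4,-54,58),(442.4,-45,58),(442.4,-63,58)):
  p=K@(E[:3,:3]@np.array(P)+E[:3,3]);p/=p[2];print(P,p[:2],"crop",(p[0]-185)*4,(p[1]-205)*4)
c,st=shot("D");n=read_camera("side");t=read_camera("top")
im=n["image"][205:280,185:325];a=cv2.resize(cv2.cvtColor(im,cv2.COLOR_RGB2BGR),(560,300),interpolation=cv2.INTER_CUBIC)
w=cv2.cvtColor(c["image"][130:370,170:380],cv2.COLOR_RGB2BGR);b=cv2.resize(cv2.cvtColor(t["image"][215:290,270:350],cv2.COLOR_RGB2BGR),(320,300),interpolation=cv2.INTER_CUBIC)
o=np.zeros((600,780,3),np.uint8);o[:300,:560]=a;o[:240,565:775]=w;o[300:,:320]=b;cv2.imwrite("pics/D2.png",o)
for a,ce,m in blobs(mask(n["image"],"red"),3):print(a,ce)
v=[dep(n,(u,v)).round(0).tolist() for u,v in((238,240),(239,236),(239,232),(238,228),(232,242),(246,242))];print(v)
E
```

```text
(442.4, -54, 38) [240.13676065 249.49169628] crop 220.54704260765288 177.96678511717346
(442.4, -54, 70) [239.58626887 241.19863802] crop 218.3450754922476 144.79455207290766
(442.4, -54, 58) [239.79459008 244.33695894] crop 219.17836030013427 157.34783574643677
(442.4, -45, 58) [239.67138627 242.39057188] crop 218.6855450693164 149.56228750118726
(442.4, -63, 58) [239.91915009 246.30477148] crop 219.67660035263225 165.21908591052375
202 [488.8, 202.7]
57 [247.9, 243.9]
26 [553.1, 99.8]
[[438.0, -63.0, 82.0], [442.0, -67.0, 100.0], [442.0, -69.0, 117.0], [441.0, -137.0, 184.0], [420.0, -56.0, 71.0], [461.0, -63.0, 72.0]]
```

View pics/D2.png

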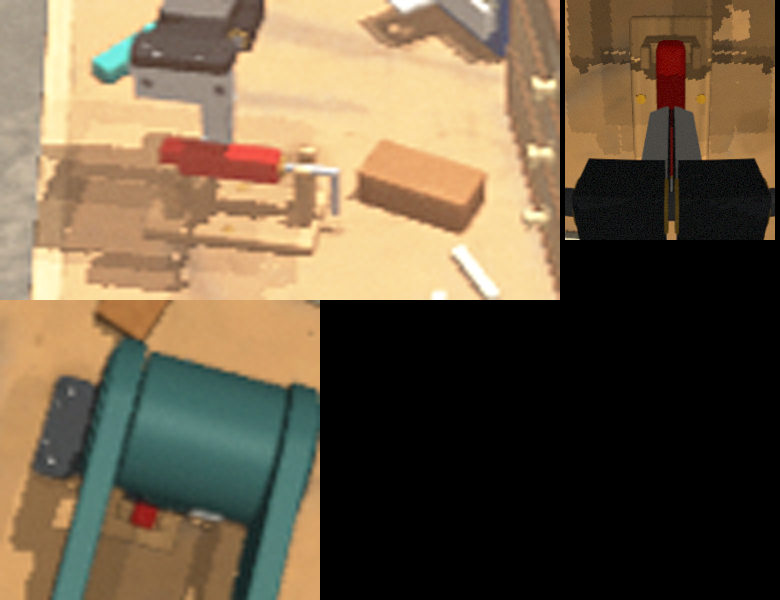

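The finger ends appear at about the handle's top (side crop v≈145, i.e. z≈70) although the reported TCP is at 38. I'll rise and measure where the fingertips really are.

>>> move_arm(increments=[{"translation": [0,0,-0.5],"delta_rot": [0,0,0],"claw": 40},{"translation": [0,0,-0.5],"delta_rot": [0,0,0],"claw": 40},{"translation": [0,0,0],"delta_rot": [0,0,0],"claw": 40},{"translation": [0,0,0],"delta_rot": [0,0,0],"claw": 40}])

```text
time: 7.58
tool_pos: [441.9, -53.9, 96.7]
orientation: [0.134, 0.991, 0.0, -0.001]
force: [-1.2, 0.1, 1.1]
opening: 0.396
grip_force: 0.0
```

```bash
python3 - <<'E'
from h import *
from plant import r,read_camera
st=r.state();print(st["time"],st["tool_pos"],st["opening"]*94)
n=read_camera("side");t=n
np.savez("sideE.npz",**n)
E,K=n["extrinsics"],n["mtx"]
P=np.array([[*dep(n,(u,v)),u,v,*n["image"][v,u]] for u in range(215,262) for v in range(205,255)])
k=(abs(P[:,0]-st["tool_pos"][0])<12)&(P[:,1]<0)&(P[:,1]>-130)&(P[:,2]>75)
for p in P[k][np.argsort(P[k][:,2])][:14]:print(p.round(0).tolist())
ms=[q for q in blobs(mask(n["image"],"red"),3)];print([(a,c) for a,c,_ in ms])
E
```

```text
7.575 [441.85727343 -53.93618033  96.73637432] 37.25042204339391
[443.0, -77.0, 137.0, 239.0, 228.0, 151.0, 134.0, 122.0]
[451.0, -37.0, 138.0, 241.0, 219.0, 79.0, 57.0, 47.0]
[435.0, -78.0, 138.0, 236.0, 228.0, 173.0, 148.0, 126.0]
[453.0, -38.0, 138.0, 242.0, 219.0, 90.0, 73.0, 64.0]
[448.0, -37.0, 139.0, 240.0, 219.0, 83.0, 63.0, 52.0]
[445.0, -37.0, 139.0, 239.0, 219.0, 122.0, 103.0, 96.0]
[438.0, -81.0, 140.0, 237.0, 228.0, 166.0, 141.0, 127.0]
[448.0, -35.0, 141.0, 240.0, 218.0, 92.0, 69.0, 58.0]
[440.0, -82.0, 141.0, 238.0, 228.0, 165.0, 146.0, 130.0]
[454.0, -37.0, 141.0, 242.0, 218.0, 101.0, 82.0, 72.0]
[443.0, -79.0, 142.0, 239.0, 227.0, 160.0, 143.0, 128.0]
[445.0, -38.0, 142.0, 239.0, 218.0, 125.0, 108.0, 98.0]
[445.0, -35.0, 144.0, 239.0, 217.0, 117.0, 101.0, 90.0]
[448.0, -36.0, 144.0, 240.0, 217.0, 94.0, 69.0, 56.0]
[(199, [488.9, 203.1]), (89, [243.8, 243.2]), (28, [553.6, 98.6])]
```

Fingertips measure about z 136 with a reported TCP of 96.7, so the real finger ends sit about 40 mm above the reported TCP. The wrist view (tip at v≈237) agrees. I'll work relative to that, which means grasping at reported z ≈ 0.

>>> move_arm(increments=[{"translation": [0,0,0],"delta_rot": [0,0,0],"claw": 55},{"translation": [0,0,0.5],"delta_rot": [0,0,0],"claw": 55},{"translation": [0,0,0.5],"delta_rot": [0,0,0],"claw": 55},{"translation": [0,0,0.2],"delta_rot": [0,0,0],"claw": 55},{"translation": [0,0,0.2],"delta_rot": [0,0,0],"claw": 55},{"translation": [0,0,0.1],"delta_rot": [0,0,0],"claw": 55},{"translation": [0,0,0.1],"delta_rot": [0,0,0],"claw": 55},{"translation": [0,0,0],"delta_rot": [0,0,0],"claw": 55},{"translation": [0,0,0],"delta_rot": [0,0,0],"claw": 55}])

```text
time: 8.75
tool_pos: [442.9, -54.2, 2.3]
orientation: [0.134, 0.991, -0.0, 0.001]
force: [0.1, 0.4, -0.1]
opening: 0.587
grip_force: 0.0
```

```bash
python3 - <<'E'
from h import *
from plant import read_camera
c,st=shot("F")
print(st["time"],st["tool_pos"],st["force"])
n=read_camera("side");s=n["image"][205:280,185:285];s=cv2.resize(cv2.cvtColor(s,cv2.COLOR_RGB2BGR),(400,300),interpolation=cv2.INTER_CUBIC)
w=cv2.cvtColor(c["image"][110:410,90:470],cv2.COLOR_RGB2BGR)
cv2.imwrite("pics/F2.png",np.hstack([s,w]))
E
```

```text
8.75 [442.87478631 -54.17999175   2.26861561] [ 0.06782762  0.43119936 -0.09217925]
```

View pics/F2.png

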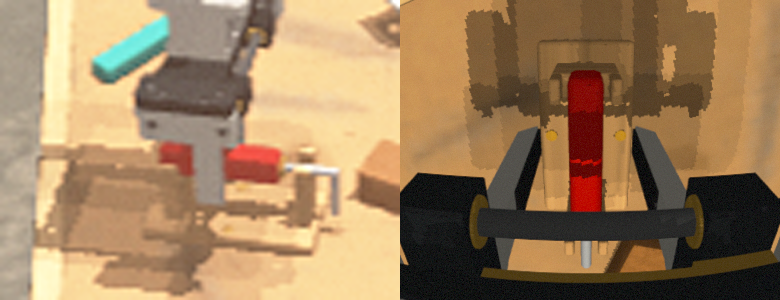

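Now the near finger stands in front of the handle (side crop 210,175) and the two fingers straddle it evenly. Closing.

>>> move_arm(increments=[{"translation": [0,0,0],"delta_rot": [0,0,0],"claw": 25},{"translation": [0,0,0],"delta_rot": [0,0,0],"claw": 10},{"translation": [0,0,0],"delta_rot": [0,0,0],"claw": 0},{"translation": [0,0,0],"delta_rot": [0,0,0],"claw": 0},{"translation": [0,0,0],"delta_rot": [0,0,0],"claw": 0},{"translation": [0,0,0],"delta_rot": [0,0,0],"claw": 0}])

```text
time: 9.6
tool_pos: [442.4, -54.1, 1.8]
orientation: [0.134, 0.991, 0.0, -0.0]
force: [-0.4, 0.2, 0.1]
opening: 0.192
grip_force: 30.0
```

```bash
python3 - <<'E'
from plant import r
from h import *
s=r.state();print(s["time"],s["tool_pos"],yaw(s),s["force"],s["opening"]*94,s["grip_force"])
E
```

```text
9.6 [442.41891853 -54.06300401   1.75395241] (np.float64(-15.399963924776813), array([-1.88034894e-05,  1.06298971e-04, -9.99999994e-01])) [-0.355329    0.22090231  0.08956647] 18.03104735875448 29.999218583106995
```

>>> move_arm(increments=[{"translation": [0,0,-0.1],"delta_rot": [0,0,0],"claw": 0},{"translation": [0,0,-0.25],"delta_rot": [0,0,0],"claw": 0},{"translation": [0,0,-0.35],"delta_rot": [0,0,0],"claw": 0},{"translation": [0,0,-0.35],"delta_rot": [0,0,0],"claw": 0},{"translation": [0,0,-0.15],"delta_rot": [0,0,0],"claw": 0},{"translation": [0,0,0],"delta_rot": [0,0,0],"claw": 0}])

```text
time: 10.35
tool_pos: [443.1, -54.2, 74.8]
orientation: [0.134, 0.991, -0.0, 0.001]
force: [0.2, -0.1, -1.2]
opening: 0.184
grip_force: 30.0
```

>>> move_arm(increments=[{"translation": [-0.1,0.57,0],"delta_rot": [0,0,0],"claw": 0},{"translation": [-0.1,0.57,0],"delta_rot": [0,0,0],"claw": 0},{"translation": [-0.1,0.57,0],"delta_rot": [0,0,0],"claw": 0},{"translation": [-0.1,0.57,0],"delta_rot": [0,0,0],"claw": 0},{"translation": [-0.1,0.57,0],"delta_rot": [0,0,0],"claw": 0},{"translation": [-0.1,0.57,0],"delta_rot": [0,0,0],"claw": 0}])

```text
time: 11.1
tool_pos: [531.2, 135.1, 72.4]
orientation: [0.134, 0.991, -0.0, -0.001]
force: [0.7, -0.6, 0.3]
opening: 0.192
grip_force: 30.0
```

>>> move_arm(increments=[{"translation": [0,0,0],"delta_rot": [0,0,-0.1238],"claw": 0},{"translation": [0,0,0],"delta_rot": [0,0,-0.1238],"claw": 0},{"translation": [0,0,0],"delta_rot": [0,0,-0.1238],"claw": 0},{"translation": [0,0,0],"delta_rot": [0,0,-0.1238],"claw": 0},{"translation": [0,0,0],"delta_rot": [0,0,-0.1238],"claw": 0},{"translation": [0,0,0],"delta_rot": [0,0,-0.1238],"claw": 0},{"translation": [0,0,0],"delta_rot": [0,0,0],"claw": 0},{"translation": [0,0,0],"delta_rot": [0,0,0],"claw": 0}])

```text
time: 12.1
tool_pos: [531.2, 134.1, 73.1]
orientation: [-0.234, 0.972, 0.0, -0.001]
force: [1.2, 0.4, -0.1]
opening: 0.189
grip_force: 30.0
```

```bash
python3 - <<'E'
from h import *
from plant import read_camera
c,st=shot("G");R=Ro.from_quat(st["orientation"]).as_matrix()
print(st["time"],st["tool_pos"],yaw(st),st["force"],st["opening"]*94,st["grip_force"])
tip=st["tool_pos"]+R@np.array([-84.5,0,-14.7]);print("tip",tip,"hole err",np.array([607.7,172.5])-tip[:2])
n=read_camera("side");t=read_camera("top");np.savez("sideG.npz",**n);np.savez("topG.npz",**t)
for q in(n,t):
  p=q["mtx"]@(q["extrinsics"][:3,:3]@tip+q["extrinsics"][:3,3]);print(p[:2]/p[2])
a=cv2.resize(cv2.cvtColor(n["image"][150:250,230:330],cv2.COLOR_RGB2BGR),(400,400),interpolation=cv2.INTER_CUBIC)
b=cv2.resize(cv2.cvtColor(t["image"][160:260,190:290],cv2.COLOR_RGB2BGR),(400,400),interpolation=cv2.INTER_CUBIC)
cv2.imwrite("pics/G2.png",np.hstack([a,b]))
E
```

```text
12.1 [531.21251542 134.1372702   73.07504996] (np.float64(27.06071026212389), array([-1.23200503e-03, -1.01069805e-04, -9.99999236e-01])) [ 1.15928063  0.36299375 -0.0894588 ] 17.761743021175963 29.998891353607178
tip [606.47993741 172.58068337  87.6784458 ] hole err [ 1.22006259 -0.08068337]
[285.71073456 190.71008812]
[234.56082273 200.66790134]
```

View pics/G2.png

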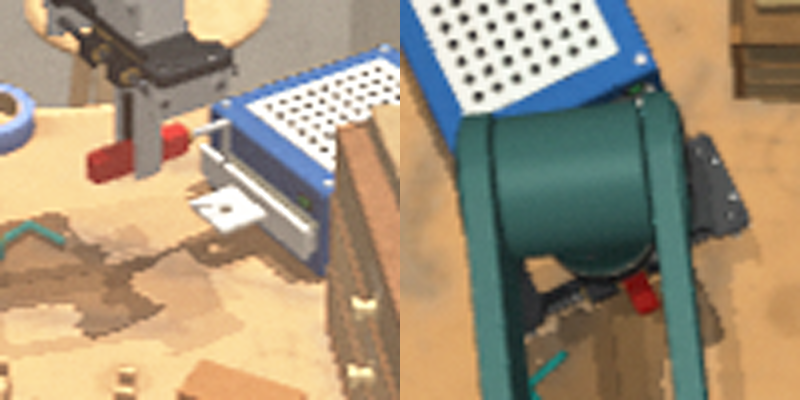

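Side crop: the handle is gripped level at (130,155), the rod runs to (225,125) and turns down by (228,155). The tongue hole is at (226,209), directly beneath. One numeric check of the rod end in the side range image.

```bash
python3 - <<'E'
from h import *
n=dict(np.load("sideG.npz"));w=dict(np.load("wG.npz"))
g=cv2.cvtColor(n["image"],cv2.COLOR_RGB2GRAY)
print("u 279..295, v 176..206");
for v in range(176,206,2):print(v,g[v,279:296].tolist())
P=np.array([[*dep(n,(u,v)),u,v] for u in range(276,296) for v in range(176,206)])
k=(np.hypot(P[:,0]-606.5,P[:,1]-172.6)<16)&(P[:,2]>66)
for p in P[k]:print(p.round(0).tolist())
gw=cv2.cvtColor(w["image"],cv2.COLOR_RGB2GRAY)
print(wpix(w,w,(606.5,172.6,129)),wpix(w,w,(607.7,172.5,44)))
E
```

```text
u 279..295, v 176..206
176 [136, 129, 163, 170, 141, 134, 146, 173, 159, 135, 131, 132, 184, 254, 255, 255, 253]
178 [224, 227, 211, 144, 75, 95, 117, 133, 139, 140, 141, 137, 132, 136, 184, 247, 255]
180 [225, 225, 209, 163, 148, 234, 252, 235, 166, 124, 138, 142, 139, 137, 135, 129, 140]
182 [234, 224, 201, 180, 139, 111, 111, 137, 112, 80, 98, 113, 134, 138, 136, 138, 133]
184 [202, 223, 207, 138, 78, 79, 106, 137, 116, 79, 87, 83, 89, 109, 127, 136, 135]
186 [209, 255, 255, 165, 73, 80, 110, 140, 119, 83, 83, 84, 84, 86, 86, 93, 117]
188 [205, 158, 157, 228, 255, 242, 124, 133, 139, 110, 81, 81, 87, 86, 81, 84, 85]
190 [191, 157, 136, 142, 144, 189, 168, 139, 153, 152, 154, 125, 85, 82, 86, 85, 86]
192 [195, 157, 139, 139, 141, 142, 138, 161, 243, 255, 219, 145, 150, 140, 108, 82, 86]
194 [227, 218, 175, 147, 141, 141, 139, 144, 140, 146, 191, 253, 249, 183, 151, 153, 127]
196 [158, 150, 150, 127, 117, 133, 132, 160, 204, 183, 140, 137, 164, 243, 255, 218, 143]
198 [147, 141, 187, 216, 252, 255, 255, 255, 255, 255, 255, 241, 153, 132, 155, 213, 255]
200 [255, 255, 255, 255, 255, 
[... 670 characters left out ...]
]
[603.0, 166.0, 111.0, 285.0, 186.0]
[604.0, 173.0, 102.0, 285.0, 187.0]
[603.0, 169.0, 101.0, 285.0, 188.0]
[604.0, 171.0, 96.0, 285.0, 189.0]
[603.0, 164.0, 97.0, 285.0, 190.0]
[606.0, 166.0, 134.0, 286.0, 180.0]
[606.0, 167.0, 130.0, 286.0, 181.0]
[607.0, 170.0, 124.0, 286.0, 182.0]
[607.0, 171.0, 119.0, 286.0, 183.0]
[606.0, 164.0, 120.0, 286.0, 184.0]
[607.0, 170.0, 112.0, 286.0, 185.0]
[607.0, 173.0, 106.0, 286.0, 186.0]
[606.0, 166.0, 106.0, 286.0, 187.0]
[607.0, 173.0, 98.0, 286.0, 188.0]
[607.0, 171.0, 96.0, 286.0, 189.0]
[607.0, 170.0, 92.0, 286.0, 190.0]
(np.float64(276.0518925494412), np.float64(372.29270921269585)) (np.float64(275.2848334844419), np.float64(306.63334461112635))
```

Rod column u≈286.05 against hole u≈286.0, and the computed offset is about 0.9 mm. I'll correct that and descend.

>>> move_arm(increments=[{"translation": [-0.011,-0.011,0.2],"delta_rot": [0,0,0],"claw": 0},{"translation": [0,0,0.2],"delta_rot": [0,0,0],"claw": 0},{"translation": [0,0,0.2],"delta_rot": [0,0,0],"claw": 0},{"translation": [0,0,0],"delta_rot": [0,0,0],"claw": 0},{"translation": [0,0,0],"delta_rot": [0,0,0],"claw": 0}])

```text
time: 12.88
tool_pos: [532.7, 134.0, 37.8]
orientation: [-0.235, 0.972, 0.0, 0.0]
force: [-0.8, 0.4, -0.4]
opening: 0.187
grip_force: 30.0
```

>>> move_arm(increments=[{"translation": [0,0,0.05],"delta_rot": [0,0,0],"claw": 0},{"translation": [0,0,0.05],"delta_rot": [0,0,0],"claw": 0},{"translation": [0,0,0.05],"delta_rot": [0,0,0],"claw": 0},{"translation": [0,0,0],"delta_rot": [0,0,0],"claw": 0}])

```text
time: 13.38
tool_pos: [532.2, 133.9, 28.4]
orientation: [-0.235, 0.972, 0.0, -0.0]
force: [0.3, -0.7, -0.8]
opening: 0.19
grip_force: 30.0
```

>>> move_arm(increments=[{"translation": [0,0,0.03],"delta_rot": [0,0,0],"claw": 0},{"translation": [0,0,0.03],"delta_rot": [0,0,0],"claw": 0},{"translation": [0,0,0],"delta_rot": [0,0,0],"claw": 0}])

```text
time: 13.75
tool_pos: [532.4, 133.9, 25.0]
orientation: [-0.235, 0.972, 0.0, -0.0]
force: [0.3, 0.5, -1.1]
opening: 0.189
grip_force: 30.0
```

>>> move_arm(increments=[{"translation": [0,0,0.05],"delta_rot": [0,0,0],"claw": 0},{"translation": [0,0,0.06],"delta_rot": [0,0,0],"claw": 0},{"translation": [0,0,0.06],"delta_rot": [0,0,0],"claw": 0},{"translation": [0,0,0],"delta_rot": [0,0,0],"claw": 0}])

```text
time: 14.25
tool_pos: [532.1, 133.9, 14.4]
orientation: [-0.235, 0.972, 0.0, -0.001]
force: [0.3, 0.0, -0.1]
opening: 0.193
grip_force: 30.0
```

>>> move_arm(increments=[{"translation": [0,0,0.06],"delta_rot": [0,0,0],"claw": 0},{"translation": [0,0,0.06],"delta_rot": [0,0,0],"claw": 0},{"translation": [0,0,0.06],"delta_rot": [0,0,0],"claw": 0},{"translation": [0,0,0],"delta_rot": [0,0,0],"claw": 0}])

```text
time: 14.75
tool_pos: [532.1, 133.9, 3.7]
orientation: [-0.235, 0.972, 0.0, -0.0]
force: [0.1, -0.6, -1.6]
opening: 0.19
grip_force: 30.0
```

>>> move_arm(increments=[{"translation": [0.03,0,0],"delta_rot": [0,0,0],"claw": 0},{"translation": [0.03,0,0],"delta_rot": [0,0,0],"claw": 0},{"translation": [0.04,0,0],"delta_rot": [0,0,0],"claw": 0},{"translation": [0.05,0,0],"delta_rot": [0,0,0],"claw": 0},{"translation": [0.05,0,0],"delta_rot": [0,0,0],"claw": 0},{"translation": [0.05,0,0],"delta_rot": [0,0,0],"claw": 0}])

```text
time: 15.5
tool_pos: [519.4, 127.1, 4.5]
orientation: [-0.235, 0.972, 0.0, 0.001]
force: [3.1, 1.7, -1.0]
opening: 0.192
grip_force: 30.0
```

>>> move_arm(increments=[{"translation": [0.05,0,0],"delta_rot": [0,0,0],"claw": 0},{"translation": [0.05,0,0],"delta_rot": [0,0,0],"claw": 0},{"translation": [0.05,0,0],"delta_rot": [0,0,0],"claw": 0},{"translation": [0.05,0,0],"delta_rot": [0,0,0],"claw": 0},{"translation": [0.05,0,0],"delta_rot": [0,0,0],"claw": 0},{"translation": [0.05,0,0],"delta_rot": [0,0,0],"claw": 0},{"translation": [0.05,0,0],"delta_rot": [0,0,0],"claw": 0},{"translation": [0.05,0,0],"delta_rot": [0,0,0],"claw": 0}])

```text
time: 16.5
tool_pos: [497.8, 116.1, 4.3]
orientation: [-0.235, 0.972, 0.0, 0.0]
force: [2.7, 1.3, 0.5]
opening: 0.187
grip_force: 30.0
```

```bash
cat > f.py <<'E'
from plant import r
import numpy as np
s=r.state();d=np.array([.8894,.4571]);f=s["force"][:2]
print(s["time"],"F",f@d,"side",f@[-d[1],d[0]],"Fz",s["force"][2],"pull",(np.array([532.2,133.9])-s["tool_pos"][:2])@d,"lat",(np.array([532.2,133.9])-s["tool_pos"][:2])@[-d[1],d[0]],"z",s["tool_pos"][2],"M",s["moment"])
E
python3 f.py
```

```text
16.5 F 2.979364252759237 side -0.03337432638842275 Fz 0.4745702905553155 pull 38.785759273460904 lat 0.12241810541920017 z 4.2805523067115105 M [ 0.39570758 -0.60961754  0.01131839]
```

>>> move_arm(increments=[{"translation": [0.05,0,0],"delta_rot": [0,0,0],"claw": 0},{"translation": [0.05,0,0],"delta_rot": [0,0,0],"claw": 0},{"translation": [0.03,0,0],"delta_rot": [0,0,0],"claw": 0},{"translation": [0,0,0],"delta_rot": [0,0,0],"claw": 0}])

```text
time: 17.0
tool_pos: [490.6, 112.4, 4.2]
orientation: [-0.235, 0.972, -0.0, -0.0]
force: [2.6, 2.2, 0.8]
opening: 0.189
grip_force: 30.0
```

>>> move_arm(increments=[{"translation": [0.025,0,0],"delta_rot": [0,0,0],"claw": 0},{"translation": [0.02,0,0],"delta_rot": [0,0,0],"claw": 0},{"translation": [0.02,0,0],"delta_rot": [0,0,0],"claw": 0},{"translation": [0,0,0],"delta_rot": [0,0,0],"claw": 0}])

```text
time: 17.5
tool_pos: [487.2, 110.7, 4.2]
orientation: [-0.235, 0.972, -0.0, -0.0]
force: [2.3, 1.3, 0.3]
opening: 0.189
grip_force: 30.0
```

>>> move_arm(increments=[{"translation": [0.025,0,0],"delta_rot": [0,0,0],"claw": 0},{"translation": [0.025,0,0],"delta_rot": [0,0,0],"claw": 0},{"translation": [0.02,0,0],"delta_rot": [0,0,0],"claw": 0},{"translation": [0,0,0],"delta_rot": [0,0,0],"claw": 0}])

```text
time: 18.0
tool_pos: [483.5, 108.7, 4.2]
orientation: [-0.235, 0.972, 0.0, -0.0]
force: [1.9, 0.7, 0.7]
opening: 0.188
grip_force: 30.0
```

>>> move_arm(increments=[{"translation": [0.025,0,0],"delta_rot": [0,0,0],"claw": 0},{"translation": [0.025,0,0],"delta_rot": [0,0,0],"claw": 0},{"translation": [0.02,0,0],"delta_rot": [0,0,0],"claw": 0},{"translation": [0,0,0],"delta_rot": [0,0,0],"claw": 0}])

```text
time: 18.5
tool_pos: [479.7, 106.8, 4.2]
orientation: [-0.235, 0.972, -0.0, -0.0]
force: [2.3, 1.7, -0.1]
opening: 0.187
grip_force: 30.0
```

>>> move_arm(increments=[{"translation": [0.025,0,0],"delta_rot": [0,0,0],"claw": 0},{"translation": [0.025,0,0],"delta_rot": [0,0,0],"claw": 0},{"translation": [0.02,0,0],"delta_rot": [0,0,0],"claw": 0},{"translation": [0,0,0],"delta_rot": [0,0,0],"claw": 0}])

```text
time: 19.0
tool_pos: [477.0, 105.4, 4.3]
orientation: [-0.235, 0.972, 0.0, 0.001]
force: [4.5, 2.6, -1.5]
opening: 0.187
grip_force: 30.0
```

The force has risen to about 5 N, so the buffer is touched. Smaller steps from here.

>>> move_arm(increments=[{"translation": [0.015,0,0],"delta_rot": [0,0,0],"claw": 0},{"translation": [0.015,0,0],"delta_rot": [0,0,0],"claw": 0},{"translation": [0,0,0],"delta_rot": [0,0,0],"claw": 0},{"translation": [0,0,0],"delta_rot": [0,0,0],"claw": 0}])

```text
time: 19.5
tool_pos: [476.2, 105.0, 4.2]
orientation: [-0.235, 0.972, 0.0, 0.002]
force: [6.9, 4.2, -3.1]
opening: 0.19
grip_force: 30.0
```

```bash
python3 f.py
```

```text
19.5 F 8.060666436393355 side 0.6323545727419022 Fz -3.06652598400351 pull 63.05183417817759 lat 0.07609767403945966 z 4.21882110569019 M [ 0.65798107 -1.25011817  0.01382724]
```

>>> move_arm(increments=[{"translation": [0.015,0,0],"delta_rot": [0,0,0],"claw": 0},{"translation": [0.015,0,0],"delta_rot": [0,0,0],"claw": 0},{"translation": [0,0,0],"delta_rot": [0,0,0],"claw": 0},{"translation": [0,0,0],"delta_rot": [0,0,0],"claw": 0}])

```text
time: 20.0
tool_pos: [475.4, 104.6, 4.2]
orientation: [-0.235, 0.972, 0.001, 0.003]
force: [9.3, 4.8, -4.7]
opening: 0.189
grip_force: 30.0
```

```bash
python3 f.py
```

```text
20.0 F 10.407006623239706 side -0.007828822957772097 Fz -4.680848010933533 pull 63.961329226521244 lat 0.1011484097398423 z 4.247843270411396 M [ 0.86686105 -1.51948558  0.00260315]
```

>>> move_arm(increments=[{"translation": [0.015,0,0],"delta_rot": [0,0,0],"claw": 0},{"translation": [0.015,0,0],"delta_rot": [0,0,0],"claw": 0},{"translation": [0,0,0],"delta_rot": [0,0,0],"claw": 0},{"translation": [0,0,0],"delta_rot": [0,0,0],"claw": 0}])

```text
time: 20.5
tool_pos: [474.5, 104.1, 4.3]
orientation: [-0.235, 0.972, 0.001, 0.004]
force: [11.3, 6.2, -7.8]
opening: 0.188
grip_force: 30.0
```

```bash
python3 f.py
```

```text
20.5 F 12.910198256275033 side 0.3010230641099634 Fz -7.800468507719417 pull 64.89410417481267 lat 0.10410326257677482 z 4.250975298050206 M [ 0.95727453 -1.80908865 -0.0149973 ]
```

>>> move_arm(increments=[{"translation": [0.015,0,0],"delta_rot": [0,0,0],"claw": 0},{"translation": [0,0,0],"delta_rot": [0,0,0],"claw": 0},{"translation": [0,0,0],"delta_rot": [0,0,0],"claw": 0}])

```text
time: 20.88
tool_pos: [474.1, 103.9, 4.3]
orientation: [-0.235, 0.972, 0.001, 0.004]
force: [13.0, 6.9, -7.8]
opening: 0.189
grip_force: 30.0
```

```bash
python3 f.py
```

```text
20.875 F 14.749171289091093 side 0.1933728303310307 Fz -7.76274436310743 pull 65.32526700813968 lat 0.10362536720460014 z 4.2697594474344 M [ 1.05927744 -1.92247456  0.05044311]
```

>>> move_arm(increments=[{"translation": [-0.02,0,0],"delta_rot": [0,0,0],"claw": 0},{"translation": [-0.02,0,0],"delta_rot": [0,0,0],"claw": 0},{"translation": [-0.02,0,0],"delta_rot": [0,0,0],"claw": 0},{"translation": [-0.02,0,0],"delta_rot": [0,0,0],"claw": 0},{"translation": [0,0,0],"delta_rot": [0,0,0],"claw": 0},{"translation": [0,0,0],"delta_rot": [0,0,0],"claw": 0}])

```text
time: 21.62
tool_pos: [475.6, 104.7, 4.2]
orientation: [-0.235, 0.972, 0.0, 0.001]
force: [3.8, 2.0, -1.3]
opening: 0.193
grip_force: 30.0
```

```bash
python3 f.py
```

```text
21.625 F 4.346789008811134 side 0.05201563721919533 Fz -1.2910502357930005 pull 63.70345175520613 lat 0.09674669473722375 z 4.2228597706284665 M [ 5.00857449e-01 -8.69939300e-01  4.60690275e-04]
```

>>> move_arm(increments=[{"translation": [-0.02,0,0],"delta_rot": [0,0,0],"claw": 0},{"translation": [-0.02,0,0],"delta_rot": [0,0,0],"claw": 0},{"translation": [0,0,0],"delta_rot": [0,0,0],"claw": 0},{"translation": [0,0,0],"delta_rot": [0,0,0],"claw": 0}])

```text
time: 22.12
tool_pos: [476.6, 105.3, 4.1]
orientation: [-0.235, 0.972, -0.0, -0.0]
force: [1.9, 0.4, 0.2]
opening: 0.188
grip_force: 30.0
```

```bash
python3 f.py
```

```text
22.125 F 1.8659178933718674 side -0.5525525577338288 Fz 0.24981340980890454 pull 62.49675862508606 lat 0.07547328789934582 z 4.0649205851036525 M [ 0.28924208 -0.49758108  0.03235938]
```

>>> move_arm(increments=[{"translation": [-0.02,0,0],"delta_rot": [0,0,0],"claw": 0},{"translation": [-0.02,0,0],"delta_rot": [0,0,0],"claw": 0},{"translation": [-0.01,0,0],"delta_rot": [0,0,0],"claw": 0},{"translation": [0,0,0],"delta_rot": [0,0,0],"claw": 0},{"translation": [0,0,0],"delta_rot": [0,0,0],"claw": 0}])

```text
time: 22.75
tool_pos: [479.5, 106.7, 4.1]
orientation: [-0.235, 0.972, 0.0, -0.0]
force: [-1.0, 1.2, -0.7]
opening: 0.187
grip_force: 30.0
```

```bash
python3 f.py
```

```text
22.75 F -0.340792062462807 side 1.503577904084814 Fz -0.7257599681296575 pull 59.3124715806222 lat 0.05899345650948362 z 4.063704089230125 M [ 0.04970393  0.02219169 -0.01468512]
```

>>> move_arm(increments=[{"translation": [0,0,-0.08],"delta_rot": [0,0,0],"claw": 0},{"translation": [0,0,-0.1],"delta_rot": [0,0,0],"claw": 0},{"translation": [0,0,-0.1],"delta_rot": [0,0,0],"claw": 0},{"translation": [0,0,0],"delta_rot": [0,0,0],"claw": 0}])

```text
time: 23.25
tool_pos: [480.4, 106.9, 22.0]
orientation: [-0.235, 0.972, -0.0, 0.001]
force: [-0.3, -0.5, -0.7]
opening: 0.186
grip_force: 30.0
```

```bash
python3 f.py
```

```text
23.25 F -0.4930493667290068 side -0.3121500925814338 Fz -0.6998256946640181 pull 58.39628774523938 lat 0.3684337576525145 z 21.991204839079575 M [0.09327657 0.04476842 0.0153574 ]
```

>>> move_arm(increments=[{"translation": [0,0,-0.1],"delta_rot": [0,0,0],"claw": 0},{"translation": [0,0,-0.15],"delta_rot": [0,0,0],"claw": 0},{"translation": [0,0,-0.3],"delta_rot": [0,0,0],"claw": 0},{"translation": [0,0,-0.3],"delta_rot": [0,0,0],"claw": 0},{"translation": [0,0,-0.1],"delta_rot": [0,0,0],"claw": 0},{"translation": [0,0,0],"delta_rot": [0,0,0],"claw": 0}])

```text
time: 24.0
tool_pos: [480.2, 106.9, 78.9]
orientation: [-0.235, 0.972, -0.0, 0.001]
force: [-0.2, -0.4, -0.9]
opening: 0.191
grip_force: 30.0
```

```bash
python3 - <<'E'
from h import *
from plant import read_camera
exec(open("f.py").read())
c,st=shot("H");n=read_camera("side");np.savez("sideH.npz",**n)
R=Ro.from_quat(st["orientation"]).as_matrix()
m=mask(n["image"],"red");m[:,:230]=0
for a,ce,mm in blobs(mask(n["image"],"red"),4):
  v,u=np.nonzero(mm);P=np.array([dep(n,(x,y)) for x,y in zip(u,v)]);d=np.array([.8894,.4571])
  if P[:,0].mean()<700:
    s=(P[:,:2]-st["tool_pos"][:2])@d
    print(a,ce,"s",np.percentile(s,[2,98]),"slope z/s",np.polyfit(s,P[:,2],1),len(s))
    for lo,hi in((-50,-15),(15,50)):
      k=(s>lo)&(s<hi);print(lo,k.sum(),np.median(P[k,2]),np.percentile(P[k,2],[5,95]))
g=cv2.cvtColor(n["image"],cv2.COLOR_RGB2GRAY)
a=cv2.resize(cv2.cvtColor(n["image"][150:250,200:330],cv2.COLOR_RGB2BGR),(520,400),interpolation=cv2.INTER_CUBIC)
cv2.imwrite("pics/H2.png",a)
E
```

```text
24.0 F -0.39769514041635645 side -0.23503979011264076 Fz -0.8977588689966285 pull 58.57984764297545 lat 0.2812335367864094 z 78.90127397833314 M [0.07024002 0.01836497 0.0233074 ]
18 [257.2, 187.1] s [18.00642819 37.84618678] slope z/s [9.65998666e-04 1.46026492e+02] 18
  return _methods._mean(a, axis=axis, dtype=dtype,
  ret = ret.dtype.type(ret / rcount)
Traceback (most recent call last):
IndexError: index -1 is out of bounds for axis 0 with size 0
```

>>> move_arm(increments=[{"translation": [0,0,0],"delta_rot": [0,0,0.1238],"claw": 0},{"translation": [0,0,0],"delta_rot": [0,0,0.1238],"claw": 0},{"translation": [0,0,0],"delta_rot": [0,0,0.1238],"claw": 0},{"translation": [0,0,0],"delta_rot": [0,0,0.1238],"claw": 0},{"translation": [0,0,0],"delta_rot": [0,0,0.1238],"claw": 0},{"translation": [0,0,0],"delta_rot": [0,0,0.1238],"claw": 0},{"translation": [0,0,0],"delta_rot": [0,0,0],"claw": 0}])

```text
time: 24.98
tool_pos: [479.0, 106.7, 77.1]
orientation: [0.133, 0.991, -0.0, -0.001]
force: [0.1, -0.4, -1.5]
opening: 0.189
grip_force: 30.0
```

>>> move_arm(increments=[{"translation": [-0.018,-0.4,0],"delta_rot": [0,0,0],"claw": 0},{"translation": [-0.018,-0.47,0],"delta_rot": [0,0,0],"claw": 0},{"translation": [-0.018,-0.47,0],"delta_rot": [0,0,0],"claw": 0},{"translation": [-0.018,-0.47,0],"delta_rot": [0,0,0],"claw": 0},{"translation": [-0.018,-0.47,0],"delta_rot": [0,0,0],"claw": 0},{"translation": [-0.018,-0.47,0],"delta_rot": [0,0,0],"claw": 0},{"translation": [0,0,0],"delta_rot": [0,0,0],"claw": 0},{"translation": [0,0,0],"delta_rot": [0,0,0],"claw": 0}])

```text
time: 25.98
tool_pos: [442.1, -53.4, 77.7]
orientation: [0.134, 0.991, 0.0, -0.0]
force: [-0.1, 0.1, -0.9]
opening: 0.187
grip_force: 30.0
```

```bash
python3 - <<'E'
from h import *
from plant import read_camera
c,st=shot("I");n=read_camera("side");np.savez("sideI.npz",**n)
print(st["time"],st["tool_pos"],yaw(st),st["force"])
R=Ro.from_quat(st["orientation"]).as_matrix();d=-R[:2,0]
for a,ce,mm in blobs(mask(n["image"],"red"),4):
  v,u=np.nonzero(mm);P=np.array([dep(n,(x,y)) for x,y in zip(u,v)]);s=(P[:,:2]-st["tool_pos"][:2])@d
  if abs(P[:,0].mean()-442)<60:print(a,ce,np.percentile(s,[2,98]),np.polyfit(s,P[:,2],1),P[:,2].min(),P[:,2].max())
a=blobs(mask(c["image"],"red"),1)[0];v,u=np.nonzero(a[2]);w=dict(np.load("wF.npz"));b=blobs(mask(w["image"],"red"),1)[0]
print("held",a[:2],"v",v.min(),v.max(),"at rest F",b[:2],np.nonzero(b[2])[0].min())
# tray hole in H side & wrist picture
h=dict(np.load("sideH.npz"));g=cv2.cvtColor(h["image"],cv2.COLOR_RGB2GRAY);
p=h["mtx"]@(h["extrinsics"][:3,:3]@np.array([607.7-57*.889,172.5-57*.457,44])+h["extrinsics"][:3,3]);p=(p[:2]/p[2]).astype(int);print(p)
print(g[p[1]-7:p[1]+8,p[0]-9:p[0]+10])
E
```

```text
25.975 [442.06683772 -53.42544828  77.73542035] (np.float64(-15.352097315980311), array([-2.65853831e-04,  9.09974523e-04, -9.99999551e-01])) [-0.0597828   0.11188179 -0.88540249]
48 [247.3, 222.6] [10.19221669 57.89148562] [ 2.90337981 64.76234399] 138.36100746079603 902.2643470281533
held (1036, [276.3, 304.1]) v 286 321 at rest F (1102, [275.5, 303.5]) 284
[271 206]
[[222 223 223 223 214 170 141 138 140 142 142 138 160 245 255 229 163 227
  255]
 [223 224 222 223 222 224 195 148 139 141 139 141 137 157 231 255 243 164
  211]
 [223 220 222 221 223 226 230 199 150 136 136 152 148 134 151 214 255 250
  176]
 [222 220 223 223 226 227 228 192 199 223 253 255 255 234 135 141 197 254
  250]
 [223 224 227 226 195 156 196 251 255 255 255 255 255 247 175 148 137 177
  254]
 [211 179 147 191 216 249 255 255 255 255 254 254 255 255 255 233 139 136
  167]
 [220 236 251 255 255 255 255 255 254 254 254 254 254 254 255 255 237 150
  138]
 [196 173 188 188 186 197 244 253 249 242 240 252 255 254 254 255 255 237
  147]
 [201 161 132 211 211 234 253 251 223 159 152 217 253 254 254 254 255 255
  241]
 [210 197 157 179 245 255 254 251 219 142 161 245 255 254 254 254 255 255
  255]
 [208 207 195 166 192 237 245 247 247 254 255 255 255 255 255 255 255 254
  238]
 [199 204 203 202 175 200 247 254 255 255 255 255 255 255 254 246 228 186
  171]
 [188 189 196 201 197 179 180 247 255 255 255 255 255 228 190 174 155 125
  126]
 [185 187 192 196 198 206 195 191 249 254 246 225 193 159 134 123 114 115
  112]
 [189 191 192 166 136 138 140 138 164 169 160 147 126 116 107 108 110 113
  113]]
```

>>> move_arm(increments=[{"translation": [0,0,0.3],"delta_rot": [0,0,0],"claw": 0},{"translation": [0,0,0.3],"delta_rot": [0,0,0],"claw": 0},{"translation": [0,0,0.2],"delta_rot": [0,0,0],"claw": 0},{"translation": [0,0,0.1],"delta_rot": [0,0,0],"claw": 0},{"translation": [0,0,0],"delta_rot": [0,0,0],"claw": 0},{"translation": [0,0,0],"delta_rot": [0,0,0],"claw": 0}])

```text
time: 26.82
tool_pos: [442.7, -54.1, 24.6]
orientation: [0.134, 0.991, -0.0, 0.001]
force: [0.2, 0.6, -0.6]
opening: 0.191
grip_force: 30.0
```

```bash
python3 - <<'E'
from h import *
from plant import read_camera
c,st=shot("J");n=read_camera("side")
print(st["time"],st["tool_pos"],yaw(st),st["force"])
a=cv2.resize(cv2.cvtColor(n["image"][195:270,195:285],cv2.COLOR_RGB2BGR),(480,400),interpolation=cv2.INTER_CUBIC)
b=cv2.resize(cv2.cvtColor(c["image"][150:350,200:350],cv2.COLOR_RGB2BGR),(300,400),interpolation=cv2.INTER_CUBIC)
cv2.imwrite("pics/J2.png",np.hstack([a,b]))
E
```

```text
26.825 [442.70271722 -54.07875513  24.64596662] (np.float64(-15.394450304095013), array([ 1.31982728e-03, -2.10262066e-04, -9.99999107e-01])) [ 0.23563547  0.61998107 -0.60047455]
```

View pics/J2.png

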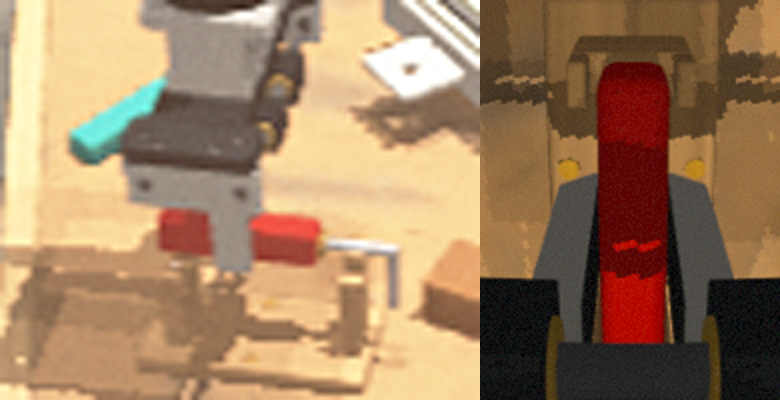

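The last picture shows the hook level above the rest, centred between the rear cheeks (634,80), with the rod over the front post (350,265). The tray tongue stays drawn out at (410,65). Lowering.

>>> move_arm(increments=[{"translation": [0,0,0.1],"delta_rot": [0,0,0],"claw": 0},{"translation": [0,0,0.1],"delta_rot": [0,0,0],"claw": 0},{"translation": [0,0,0.08],"delta_rot": [0,0,0],"claw": 0},{"translation": [0,0,0.05],"delta_rot": [0,0,0],"claw": 0},{"translation": [0,0,0],"delta_rot": [0,0,0],"claw": 0},{"translation": [0,0,0],"delta_rot": [0,0,0],"claw": 0}])

```text
time: 27.68
tool_pos: [442.3, -54.0, 4.3]
orientation: [0.134, 0.991, 0.0, 0.0]
force: [-0.2, -0.2, 0.0]
opening: 0.191
grip_force: 30.0
```

```bash
python3 f.py
```

```text
27.675 F -0.32475860885594005 side -0.09948654883292288 Fz 0.025182118904065742 pull 165.89345898717585 lat 126.03846228796208 z 4.299963097324659 M [ 0.02103347 -0.00996438  0.0081669 ]
```

>>> move_arm(increments=[{"translation": [0,0,0.015],"delta_rot": [0,0,0],"claw": 0},{"translation": [0,0,0.015],"delta_rot": [0,0,0],"claw": 0},{"translation": [0,0,0],"delta_rot": [0,0,0],"claw": 0}])

```text
time: 28.05
tool_pos: [442.1, -54.0, 2.3]
orientation: [0.134, 0.991, 0.0, -0.0]
force: [0.5, 0.4, -0.6]
opening: 0.187
grip_force: 30.0
```

```bash
python3 f.py
```

```text
28.05 F 0.6653580839396734 side 0.09650904442269714 Fz -0.6343966998693733 pull 166.0624027356787 lat 125.9006763956541 z 2.3081625012315934 M [2.73803015e-04 2.53629575e-02 5.54951843e-05]
```

>>> move_arm(increments=[{"translation": [0,0,0.01],"delta_rot": [0,0,0],"claw": 0},{"translation": [0,0,0],"delta_rot": [0,0,0],"claw": 0}])

```text
time: 28.3
tool_pos: [442.1, -54.0, 1.8]
orientation: [0.134, 0.991, 0.0, 0.0]
force: [-0.3, 0.0, -1.6]
opening: 0.191
grip_force: 30.0
```

```bash
python3 f.py
```

```text
28.3 F -0.27661449963304563 side 0.14262546851356817 Fz -1.6295010775116248 pull 165.99687954060363 lat 125.95730373076142 z 1.784297689360212 M [-0.06644353 -0.0021317  -0.00319195]
```

>>> move_arm(increments=[{"translation": [0,0,0],"delta_rot": [0,0,0],"claw": 20},{"translation": [0,0,0],"delta_rot": [0,0,0],"claw": 30},{"translation": [0,0,0],"delta_rot": [0,0,0],"claw": 50},{"translation": [0,0,0],"delta_rot": [0,0,0],"claw": 50},{"translation": [0,0,0],"delta_rot": [0,0,0],"claw": 50}])

```text
time: 28.92
tool_pos: [442.1, -54.0, 1.8]
orientation: [0.134, 0.991, 0.0, 0.0]
force: [-0.3, -0.0, -0.2]
opening: 0.529
grip_force: 0.0
```

>>> move_arm(increments=[{"translation": [0,0,-0.2],"delta_rot": [0,0,0],"claw": 50},{"translation": [0,0,-0.5],"delta_rot": [0,0,0],"claw": 50},{"translation": [0,0,-0.7],"delta_rot": [0,0,0],"claw": 50},{"translation": [0,0,-0.7],"delta_rot": [0,0,0],"claw": 50},{"translation": [0,0,-0.64],"delta_rot": [0,0,0],"claw": 50},{"translation": [0,0,0],"delta_rot": [0,0,0],"claw": 50},{"translation": [0,0,0],"delta_rot": [0,0,0],"claw": 50}])

```text
time: 29.8
tool_pos: [441.7, -53.9, 165.7]
orientation: [0.134, 0.991, 0.0, -0.0]
force: [-0.3, 0.6, 0.3]
opening: 0.535
grip_force: 0.0
```

```bash
python3 - <<'E'
from h import *
from plant import read_camera
c,st=shot("K");print(st["time"],st["tool_pos"],st["force"])
for nm,q in(("A",dict(np.load("wA.npz"))),("K",{**c,**{k:st[k] for k in("tool_pos","orientation")}})):
  m=blobs(mask(q["image"],"red"),1)[0][2];v,u=np.nonzero(m);P=np.array([hit(*wray(q,q,(x,y)),70) for x,y in zip(u,v)])
  print(nm,m.sum(),cv2.minAreaRect(P[:,:2].astype(np.float32)))
n=read_camera("side");s=load("side")
for q in(s,n):
  for a,ce,mm in blobs(mask(q["image"],"red"),4):
    if abs(ce[0]-240)<10:
      v,u=np.nonzero(mm);P=np.array([dep(q,(x,y)) for x,y in zip(u,v)]);k=P[:,0]<600;P=P[k];print(a,ce,u.min(),u.max(),v.min(),v.max(),np.percentile(P[:,2],[2,50,98]),np.polyfit(P[:,0]-442,P[:,2],1))
d=np.abs(n["image"].astype(int)-s["image"].astype(int)).sum(2)
print("rod/rest diff",(d[225:275,218:275]>90).sum(), "block/tape/teal/tin diff",[(d[v0:v1,u0:u1]>90).sum() for u0,u1,v0,v1 in((272,310,236,264),(208,242,168,190),(205,250,203,226),(212,246,298,330))])
# tray hole
g=cv2.cvtColor(n["image"],cv2.COLOR_RGB2GRAY);w=np.clip(230-g[205:211,268:275].astype(float),0,None);w[:, :1]=0;yy,xx=np.mgrid[205:211,268:275]
hs=((w*xx).sum()/w.sum(),(w*yy).sum()/w.sum());p=onz(n,hs,44);p0=onz(s,(285.98,202),44);print("tray travel",np.hypot(*(p-p0)[:2]),hs)
E
```

```text
29.8 [441.74902624 -53.94187793 165.73744333] [-0.2618871   0.58814177  0.31520267]
A 1402 ((441.9109191894531, -53.71739196777344), (16.579730987548828, 86.9830551147461), 74.50967407226562)
K 1394 ((442.2900390625, -53.55289077758789), (16.485401153564453, 86.47958374023438), 74.57046508789062)
120 [239.7, 243.0] 225 254 240 247 [61.60731265 69.73705794 72.91383156] [1.21859234e-02 6.90230566e+01]
112 [240.0, 242.7] 225 254 240 246 [63.45214207 69.76175021 72.81038714] [-4.84765927e-03  6.95063289e+01]
rod/rest diff 207 block/tape/teal/tin diff [np.int64(0), np.int64(452), np.int64(47), np.int64(0)]
tray travel 58.42042200207428 (np.float64(271.51310861423224), np.float64(207.4569288389513))
```

The hook is back within 0.4 mm and level. The tray sits about 58 mm further out, and the bystanders were not touched.

```bash
python3 -c "
from plant import r
print(r.finish_job())"
```

```text
the job is handed in; nothing more can be done
None
```

The tray is drawn out against its end buffer (peak pull about 15 N, wrist total about 17 N), the red hook is back in both notches within 0.4 mm of where it lay, and the job was handed in at about 30 s; the result was not shown.

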